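Nest the mixing pots in the spill tray and cap the stack

ROBOT

A 7-joint arm with a two-finger parallel gripper is mounted at the origin on the work surface. World frame = base frame: x ahead of the robot, y to its left, z up, the work surface at z = 0. Lengths are in m, angles in rad, forces in N, time in s.
With the tool pointing down it reaches from about 0.4 to 0.875 m from the base axis. Payload 19.3 kg.
Tool frame: the origin (TCP) lies midway between the tips of the shut fingers; the grasp point (between the pads) lies 19 mm behind it; z points along the fingers, y is the line along which they close (so a half turn about z gives the same grasp; the last joint's range is limited). The gripper opens to 85 mm and grips with 20 to 120 N. Pads are 22 mm wide; open, the fingers measure 114 mm over their backs; the gripper's body (76 mm by 85 mm) begins 54 mm behind the grasp point. The pads swing forward as they close: fully open they stand 13 mm farther back than shut.
Start: joints at [1.273, 0.521, -0.036, 1.599, 0.021, 1.021, -0.113], TCP at [0.141, -0.609, 0.231] pointing down, gripper open.
Joint ranges: [-2.91, 2.91], [-0.3, 2.13], [-1.5, 1.42], [0.17, 2.43], [-1.26, 4.41], [0.16, 1.93], [-2.52, 2.52]. Speed limits (rad/s): [1.89, 1.89, 2.39, 2.39, 3.01, 3.01, 3.01].

INTERFACE

Orientations are given as a 3x3 rotation matrix whose columns are the frame's x, y, z axes.
In Python, from workcell import robot gives the robot as it stands.
- The arm moves only by the tool apply_moves, never from a script. Its argument "targets" is a list of rows, each an object with "dp": the shift along the tool's x, y, z each as a share of 2 cm, from -1 to 1, a list of three; "rotation": the turn, a rotation vector about the tool's x, y, z each as a share of 360 degrees, from -1 to 1, a list of three. In form: [{"dp": [dx, dy, dz], "rotation": [rx, ry, rz]}, ...]. A call has 1 to 10 rows; each row shifts and turns the commanded pose from where the row before left it, along the tool's axes as they then stand; what a row does not reach is not made up. A row lasts 1/10 s, in which the tool goes at most 50 mm and 8.59 degrees, less where a joint would pass 70% of its speed; a pose out of reach is approached as far as the arm can. A call with a number of a shift or a turn outside -1 to 1 is refused whole. A call with a gripper value outside its range is refused whole. "hand" is the opening, from 0 (shut) to 1 (fully open), set as the call begins (left out, the last holds). The fingers move at their own pace and stop on an object; the grip force is fixed at half the most. Time passes only in rows, so rows that do not move let the fingers close. It gives the time, the measured TCP pose, the force, the opening and the grip force at its end, in the units of the state.
- robot.observe(): the state, without advancing time (a new reading comes with each control period).
- robot.snapshot(name): name is "scene" or "top"; returns a dict with "frame" (480x640x3 uint8, red, green, blue), "K" (3x3 intrinsics, pixels), "extrinsics" (4x4, takes a point from world to camera coordinates). Camera axes: x right, y down, z forward; pixel columns grow to the right and rows downward; lengths in m; the calibration is good to about 2 mm. A picture is of the moment at which its call begins. There is no depth.
- robot.finish_job(): hands the job in; it is judged then, once.
The state is a dict: "clock": time; "joint_positions": joint angles; "qvel": joint speeds; "effort": joint torques, N m; "ee_pos": TCP position; "orientation": TCP orientation; "force": force on the tool from outside, world axes, zero at the start; "moment": the same for the moment, N m; "width": finger opening in m; "finger_force": force on a finger pad.
Only numpy, scipy, OpenCV 4.12 (cv2) and the standard library are available. Lean on these libraries where they do the work, as an engineer would, in place of code of your own. Each camera call takes 0.05 s, during which the arm holds its last target. There are 200 camera calls.

TASK

Put the mixing pots away for the next pour: nest all the loose skirted pots, the one in the carton too, into the pot that stands in the spill tray, so that they make one straight stack with every pot fully home, and put the lid on the topmost pot to keep the dust out. The stack stays upright in the tray; leave everything else on the bench where it is, including the straight-sided jar that does not belong to the set.

Things in the scene. Friction and masses are not known exactly. Their poses are not given: they have to be found in the camera images.
- pot_base: one of 4 identical round white plastic mixing pots, 100 mm high, 40 to 85 g; this one stands upright in the spill tray. Origin at the centre of its underside, z up to the mouth. Foot diameter 36, tapering out to 55 at height 70; from there to the rim an upright skirt of diameter 66, to be held across from above. Mouth 59 wide. Tapered body below the skirt goes into another pot's mouth
- pot_1: skirted white mixing pot, the same in shape and size as pot_base (see there); origin at the centre of its underside, z up to the mouth. It stands upright on the bench between tray and carton. Nested, its body is 70 mm deep in the pot below and the underside of its skirt sits on that pot's rim: its origin is then 30 mm above that pot's, with about 1.5 mm side play
- pot_2: skirted white mixing pot, the same in shape and size as pot_base (see there); origin at the centre of its underside, z up to the mouth. It stands upright on the bench between tray and carton.
- pot_carton: skirted white mixing pot, the same in shape and size as pot_base (see there); origin at the centre of its underside, z up to the mouth. It stands upright in the carton, its underside 4 mm above the bench, with at least 25 mm free all round it.
- lid: round white plug lid of the pots, lying right way up on the bench. Origin at the centre of the plug's underside, z up. Plug diameter 53, 8 mm deep; flange diameter 66, height 8 to 12; round knob on top, height 12 to 34, diameter 22 to 26. 28 to 56 g. On a pot the plug hangs in the mouth (3 mm side play) and the flange rests on the rim: origin 92 mm above the pot's
- tray: shallow aluminium spill tray, fixed to the bench, 250 (its x) by 190 (its y) by 22 mm high, walls and floor 4 mm; origin at the centre of its underside. It stands on the left or on the right of the bench, the carton on the other side
- carton: open cardboard carton, fixed, 250 (its x) by 190 (its y) by 120 mm high, walls and floor 4 mm, flaps folded down outside; origin at the centre of its underside. One mixing pot stands in its +x half, a tape roll lies in its -x half
- jar: bystander: white plastic jar without skirt or taper, straight sides, diameter 70, 85 mm high, not of the set; origin at the centre of its underside. It stands on the bench among the pots
- tape: bystander: roll of paper tape lying flat in the carton, diameter 94, 24 mm high, origin at the centre of its underside
- stick: bystander: wooden stirring stick lying in the tray, along its own x, 168 by 18 by 4 mm, origin at the centre of its underside
- bottle: bystander: clear water bottle standing beyond the pots, diameter 64, 200 mm high, origin at the centre of its underside
- brush_can: bystander: steel can of brushes standing beyond the pots, diameter 80, can 75 mm high, brush tips up to 155 mm, origin at the centre of its underside
- solvent_can: bystander: rectangular metal solvent can with a white cap standing beyond the pots, 65 (its x) by 105 (its y) by 147 mm high, origin at the centre of its underside

How it is judged:
By the outcome, as a careful person would: the job done as asked, in the order asked, and still so for the second after the job is handed in, with the robot touching nothing.
It also fails if it takes over 72 s, if anything falls off the work surface, if the arm or the gripper's body presses on something with over 40 N, if the wrist force passes 120 N, or if a joint passes its speed limit or range.

## Working session

There is one attempt and no reset: what is moved stays moved. The work goes in short steps, Python scripts to look and compute and a tool call to move; the robot and the scene stay as the last step left them, time stands still between calls to the robot, and variables do not carry over. Pictures are saved under pics/ and viewed, at most 14 in all, crops included, and the job is handed in when it is done.

Besides the shell and the picture viewer there is one more tool, called as name(argument=value, ...), one argument or row to a line, values as JSON. apply_moves: Moves the arm, as the interface text tells. Its arguments: {"type":"object","properties":{"targets":{"type":"array","items":{"type":"object","properties":{"dp":{"type":"array","items":{"type":"number"}},"rotation":{"type":"array","items":{"type":"number"}}}}},"hand":{"type":"number"}},"required":["targets"]}

```bash
mkdir -p pics
python3 - <<'E'
from workcell import robot
import cv2,numpy as np
for n in ("scene","top"):
    s=robot.snapshot(n); cv2.imwrite(f"pics/{n}0.png",s["frame"][:,:,::-1]); print(n,s["K"].tolist(),np.round(s["extrinsics"],4).tolist())
o=robot.observe(); print(o)
E
```

```text
scene [[454.8621454163789, 0.0, 316.97908049230324], [0.0, 454.8621454163789, 245.5562275755698], [0.0, 0.0, 1.0]] [[-0.0912, 0.9958, -0.0017, 0.093], [0.6446, 0.0578, -0.7624, -0.3698], [-0.7591, -0.0707, -0.6471, 1.4549], [0.0, 0.0, 0.0, 1.0]]
top [[518.6180591034629, 0.0, 316.8518647167093], [0.0, 518.6180591034629, 236.78763890567728], [0.0, 0.0, 1.0]] [[0.0191, -0.9998, -0.0059, -0.0181], [-0.9838, -0.0178, -0.1784, 0.6152], [0.1782, 0.0092, -0.9839, 1.0978], [0.0, 0.0, 0.0, 1.0]]
{'clock': 0.1, 'joint_positions': array([ 1.27280856,  0.52194746, -0.0363271 ,  1.59993251,  0.02121958,
        1.02115605, -0.11277781]), 'qvel': array([-0.00011391, -0.00215696, -0.00089035,  0.00029684,  0.00172867,
       -0.00065094,  0.00039408]), 'effort': array([ 4.57635106e-03, -9.28496575e+01,  1.98423542e+00, -3.70535767e+01,
        1.81597529e-02,  5.29979050e-03,  3.77657329e-06]), 'ee_pos': array([ 0.14102921, -0.60856124,  0.23079427]), 'orientation': array([[ 9.74163634e-01,  2.25843102e-01, -3.28281014e-04],
       [ 2.25843322e-01, -9.74163119e-01,  1.00557989e-03],
       [-9.26959740e-05, -1.05373944e-03, -9.99999441e-01]]), 'force': array([-0.0686769 , -0.71271702,  0.37708803]), 'moment': array([-0.00978253, -0.01486599, -0.02792335]), 'finger_force': 0.0, 'width': 0.08564486548214799}
```

View pics/scene0.png

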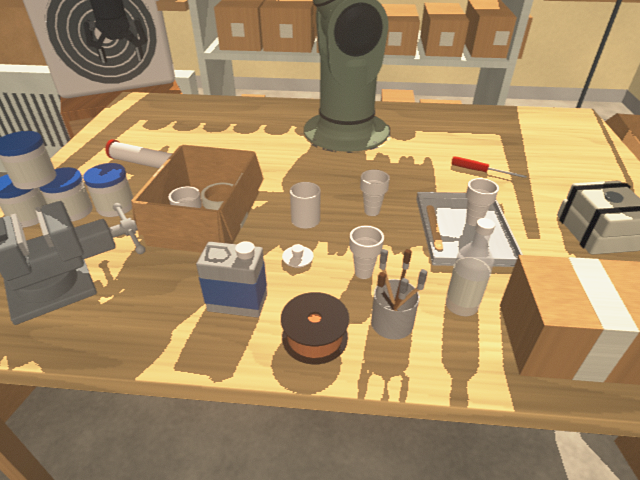

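View pics/top0.png

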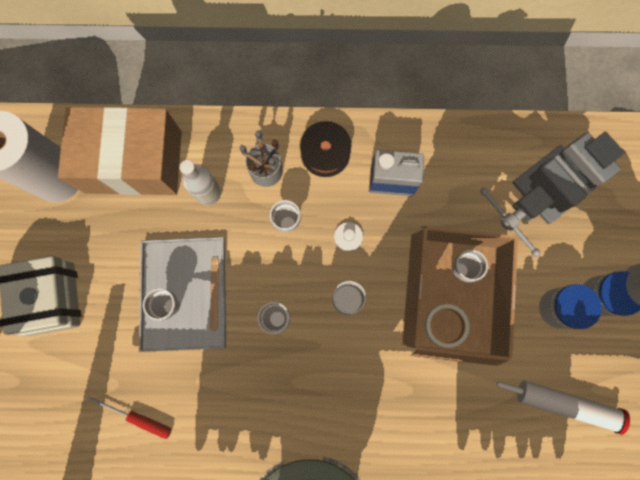

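Top view, pixel centres of the rims: base (160,305) in the tray, pots (285,215) and (274,318), carton pot (471,266), lid (348,235). The jar is at (349,297). I'll overlay the model circles on enlarged patches of these.

```bash
cat > h.py <<'E'
import cv2,numpy as np
from workcell import robot
def back(s,uv,z):
    K,E=s["K"],s["extrinsics"];R,t=E[:3,:3],E[:3,3];c=-R.T@t
    d=R.T@np.linalg.inv(K)@np.array([*uv,1.]);return c+d*(z-c[2])/d[2]
def proj(s,P):
    P=np.atleast_2d(P).astype(float);E=s["extrinsics"];p=P@E[:3,:3].T+E[:3,3];p=p@s["K"].T;return p[:,:2]/p[:,2:]
def circ(c,r,z):
    a=np.linspace(0,2*np.pi,60);return np.c_[c[0]+r*np.cos(a),c[1]+r*np.sin(a),0*a+z]
def patch(s,c,rings,f=5,h=24):
    uv=proj(s,[c[0],c[1],rings[0][1]])[0];o=np.round(uv)-h;x,y=o.astype(int)
    im=cv2.resize(s["frame"][y:y+2*h,x:x+2*h,::-1],None,fx=f,fy=f,interpolation=cv2.INTER_CUBIC)
    for (r,z),col in zip(rings,[(0,0,255),(0,255,0),(255,0,0)]):
        q=((proj(s,circ(c,r,z))-o+.5)*f).astype(np.int32);cv2.polylines(im,[q],True,col,1)
    cv2.putText(im,f"{x},{y}",(3,12),0,.4,(0,255,255),1);return im
POT=lambda z0:[(.033,z0+.1),(.0295,z0+.1),(.018,z0)]
LID=[(.033,.012),(.013,.034)]
E
python3 - <<'E'
from h import *
s=robot.snapshot("top");t=robot.snapshot("scene")
rows=[]
G=dict(base=((160,305),.004),p1=((285,215),0),p2=((274,318),0),car=((471,266),.004),lid=((348,235),0))
A=[];B=[]
for k,(uv,z0) in G.items():
    L=k=="lid"; c=back(s,uv,.034 if L else z0+.1); print(k,c.round(4))
    rg=LID if L else POT(z0)
    A.append(patch(s,c,rg,f=3,h=26));B.append(patch(t,c,rg,f=3,h=26))
cv2.imwrite("pics/m1.png",np.vstack([np.hstack(A),np.hstack(B)]))
E
```

```text
base [0.4564 0.3166 0.104 ]
p1 [0.6537 0.0624 0.1   ]
p2 [0.4342 0.0786 0.1   ]
car [ 0.55   -0.3324  0.104 ]
lid [ 0.6246 -0.077   0.034 ]
```

View pics/m1.png

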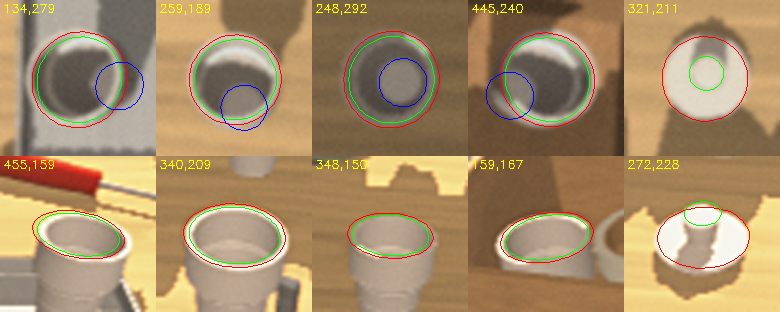

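```bash
cat >> h.py <<'E'
def score(s,g,c,rings):
    v=0
    for r,z in rings:
        i,o=[cv2.remap(g,*[q.astype(np.float32)[None] for q in proj(s,circ(c,r+d,z)).T],cv2.INTER_LINEAR)[0] for d in(-.0015,.0015)]
        v+=np.mean(np.minimum(np.abs(i-o),50))
    return v
def fit(s,c,rings,R=.008):
    g=cv2.cvtColor(s["frame"],cv2.COLOR_RGB2GRAY).astype(np.float32)
    a=np.arange(-R,R+1e-6,.0005)
    return max((score(s,g,(c[0]+i,c[1]+j),rings),c[0]+i,c[1]+j) for i in a for j in a)
E
python3 - <<'E'
from h import *
S=[robot.snapshot("top"),robot.snapshot("scene")]
G=dict(base=((.4564,.3166),.004),p1=((.6537,.0624),0),p2=((.4342,.0786),0),car=((.55,-.3324),.004),lid=((.6246,-.077),0))
A=[[],[]]
for k,(c,z0) in G.items():
    rg=LID[:1] if k=="lid" else POT(z0)[:2]
    for i in(0,1):
        f=fit(S[i],c,rg); print(k,i,np.round(f,4)); A[i].append(patch(S[i],f[1:],rg,f=3,h=26))
cv2.imwrite("pics/m2.png",np.vstack([np.hstack(a) for a in A]))
E
```

```text
base 0 [66.0591  0.4584  0.3206]
base 1 [68.6993  0.4599  0.3216]
p1 0 [57.3696  0.6572  0.0624]
p1 1 [9.63823e+01 6.56200e-01 6.39000e-02]
p2 0 [31.1721  0.4352  0.0816]
p2 1 [28.7603  0.4367  0.0816]
car 0 [63.1727  0.5525 -0.3339]
car 1 [64.5029  0.552  -0.3364]
lid 0 [36.4171  0.6261 -0.078 ]
lid 1 [33.8025  0.6276 -0.0785]
```

View pics/m2.png

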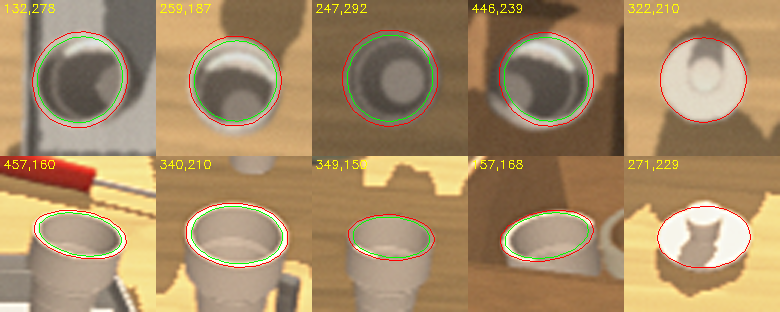

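Fits from the two cameras agree to about 2.5 mm, so I'll average them. Next I check the clearance around p1 (brush can) and the carton walls.

Run:
```python
from h import *
s=robot.snapshot("top");t=robot.snapshot("scene")
def box(im,s,P,o,f,col):
    cv2.polylines(im,[((proj(s,P)-o+.5)*f).astype(np.int32)],True,col,1)
def crop(s,x,y,w,h,f): return cv2.resize(s["frame"][y:y+h,x:x+w,::-1],None,fx=f,fy=f,interpolation=cv2.INTER_CUBIC)
def rect(c,a,b,z): return [(c[0]+i*a,c[1]+j*b,z) for i,j in((1,1),(1,-1),(-1,-1),(-1,1))]
p=(.6567,.063);c=(.552,-.335)
A=crop(s,225,120,100,130,4);o=(225,120)
box(A,s,rect(p,.0425,.0425,.146),o,4,(0,0,255));box(A,s,rect(p,.011,.057,.07),o,4,(0,255,0))
B=crop(s,400,220,125,150,4)[:520,:400];o=(400,220)
box(B,s,rect(c,.052,.011,.12),o,4,(0,255,0));box(B,s,rect(c,.0425,.0425,.15),o,4,(0,0,255))
box(B,s,rect(c,.058,.058,.004),o,4,(255,0,0))
cv2.imwrite("pics/m3.png",np.hstack([A,B[:520]]))
for n,uv in dict(TL=(424,230),TR=(517,237),BR=(507,362),BL=(404,355)).items(): print(n,back(s,uv,.12).round(3))
for n,uv in dict(bottle=(187,167)).items(): print(n,back(s,uv,.2).round(3))
```

```text
TL [ 0.622 -0.232  0.12 ]
TR [ 0.611 -0.426  0.12 ]
BR [ 0.356 -0.393  0.12 ]
BL [ 0.365 -0.187  0.12 ]
bottle [0.726 0.253 0.2  ]
```

View pics/m3.png

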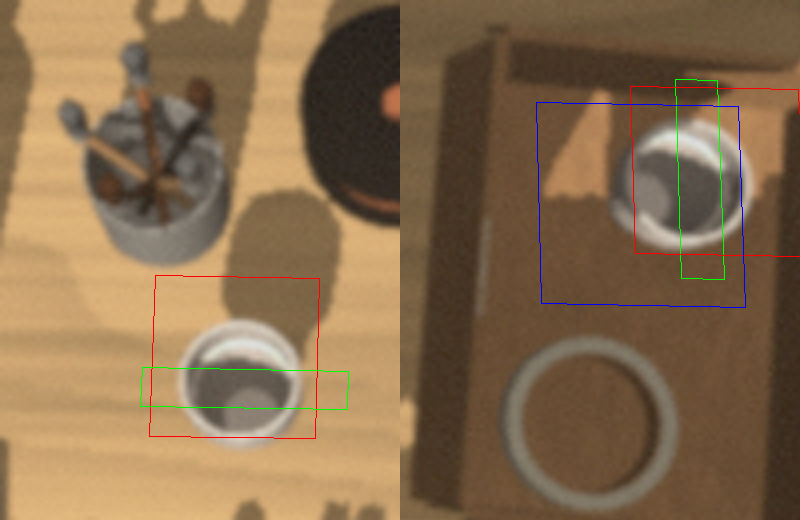

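The carton pot has about 79 mm to its nearest side wall, and p1 is clear of the brushes. I'll hold one tool yaw of 30° throughout and take the carton pot first.

```bash
cat > plan.py <<'E'
import sys,numpy as np
from workcell import robot
from scipy.spatial.transform import Rotation as Rt
o=robot.observe();p=o["ee_pos"];R=o["orientation"]
yaw=np.radians(30);Rg=np.array([[np.cos(yaw),np.sin(yaw),0],[np.sin(yaw),-np.cos(yaw),0],[0,0,-1]])
rv=Rt.from_matrix(R.T@Rg).as_rotvec()/(2*np.pi)
print("p",p.round(4),"F",o["force"].round(1),"w",round(o["width"],4),"ff",round(o["finger_force"],1),"t",o["clock"],"rot",rv.round(4),"j",o["joint_positions"].round(2))
for a in sys.argv[1:]:
    g=np.array(eval(a));d=Rg.T@(g-p)/.02;n=max(1,int(np.ceil(np.abs(d).max()/1)));print(a,"d",d.round(2),"rows",n,"each",(d/n).round(3));p=g
E
python3 plan.py .552,-.335,.2 .552,-.335,.066
```

```text
p [ 0.1411 -0.6088  0.2312] F [ 0.1 -0.6 -0.4] w 0.0858 ff 0.0 t 0.4 rot [-0.     -0.     -0.0471] j [ 1.27  0.52 -0.04  1.6   0.02  1.02 -0.11]
.552,-.335,.2 d [24.64 -1.58  1.56] rows 25 each [ 0.985 -0.063  0.062]
.552,-.335,.066 d [0.  0.  6.7] rows 7 each [0.    0.    0.957]
```

apply_moves(
  targets=[
    {"dp": [0,0,0],"rotation": [0,0,-0.0157]},
    {"dp": [0,0,0],"rotation": [0,0,-0.0157]},
    {"dp": [0,0,0],"rotation": [0,0,-0.0157]},
    {"dp": [0.9,-0.06,0],"rotation": [0,0,0]},
    {"dp": [0.9,-0.06,0],"rotation": [0,0,0]},
    {"dp": [0.9,-0.06,0],"rotation": [0,0,0]},
    {"dp": [0.9,-0.06,0],"rotation": [0,0,0]},
    {"dp": [0.9,-0.06,0],"rotation": [0,0,0]},
    {"dp": [0.9,-0.06,0],"rotation": [0,0,0]},
    {"dp": [0.9,-0.06,0],"rotation": [0,0,0]},
  ],
  hand=1,
)

```text
clock: 1.4
ee_pos: [0.2474, -0.5375, 0.2314]
orientation: [[0.867, 0.499, 0.0], [0.499, -0.867, 0.0], [0.0, 0.0, -1.0]]
force: [0.0, 0.2, -0.3]
width: 0.0855
finger_force: 0.0
```

apply_moves(
  targets=[
    {"dp": [0.9,-0.06,0],"rotation": [0,0,0]},
    {"dp": [0.9,-0.06,0],"rotation": [0,0,0]},
    {"dp": [0.9,-0.06,0],"rotation": [0,0,0]},
    {"dp": [0.9,-0.06,0],"rotation": [0,0,0]},
    {"dp": [0.9,-0.06,0],"rotation": [0,0,0]},
    {"dp": [0.9,-0.06,0],"rotation": [0,0,0]},
    {"dp": [0.9,-0.06,0],"rotation": [0,0,0]},
    {"dp": [0.9,-0.06,0],"rotation": [0,0,0]},
    {"dp": [0.9,-0.06,0],"rotation": [0,0,0]},
    {"dp": [0.9,-0.06,0],"rotation": [0,0,0]},
  ],
)

```text
clock: 2.4
ee_pos: [0.397, -0.4369, 0.2313]
orientation: [[0.867, 0.499, 0.0], [0.499, -0.867, 0.0], [0.0, -0.0, -1.0]]
force: [0.1, -0.6, 1.0]
width: 0.0852
finger_force: 0.0
```

```bash
python3 plan.py .552,-.335,.2 .552,-.335,.066
```

```text
p [ 0.397  -0.4369  0.2313] F [ 0.1 -0.6  1. ] w 0.0852 ff 0.0 t 2.4 rot [-0.     -0.     -0.0002] j [ 0.85  0.47 -0.17  1.69  0.09  0.99 -0.4 ]
.552,-.335,.2 d [ 9.26 -0.54  1.57] rows 10 each [ 0.926 -0.054  0.157]
.552,-.335,.066 d [0.  0.  6.7] rows 7 each [0.    0.    0.957]
```

apply_moves(
  targets=[
    {"dp": [0.92,-0.055,0.15],"rotation": [0,0,0]},
    {"dp": [0.92,-0.055,0.15],"rotation": [0,0,0]},
    {"dp": [0.92,-0.055,0.15],"rotation": [0,0,0]},
    {"dp": [0.92,-0.055,0.15],"rotation": [0,0,0]},
    {"dp": [0.92,-0.055,0.15],"rotation": [0,0,0]},
    {"dp": [0.92,-0.055,0.15],"rotation": [0,0,0]},
    {"dp": [0.92,-0.055,0.15],"rotation": [0,0,0]},
    {"dp": [0.92,-0.055,0.15],"rotation": [0,0,0]},
    {"dp": [0.92,-0.055,0.15],"rotation": [0,0,0]},
    {"dp": [0.92,-0.055,0.15],"rotation": [0,0,0]},
  ],
)

```text
clock: 3.4
ee_pos: [0.551, -0.3357, 0.201]
orientation: [[0.866, 0.5, -0.0], [0.5, -0.866, 0.0], [0.0, -0.0, -1.0]]
force: [-0.5, 0.2, 0.6]
width: 0.0855
finger_force: 0.0
```

apply_moves(
  targets=[
    {"dp": [0,0,0],"rotation": [0,0,0]},
    {"dp": [0,0,0.5],"rotation": [0,0,0]},
    {"dp": [0,0,1],"rotation": [0,0,0]},
    {"dp": [0,0,1],"rotation": [0,0,0]},
    {"dp": [0,0,0.5],"rotation": [0,0,0]},
    {"dp": [0,0,0],"rotation": [0,0,0]},
  ],
)

```text
clock: 4.0
ee_pos: [0.5487, -0.3367, 0.1398]
orientation: [[0.866, 0.499, -0.002], [0.499, -0.866, 0.001], [-0.001, -0.002, -1.0]]
force: [-0.1, 0.0, 1.2]
width: 0.0851
finger_force: 0.0
```

```bash
python3 plan.py .552,-.335,.066
python3 - <<'E'
from h import *
t=robot.snapshot("scene")
im=cv2.resize(t["frame"][120:260,100:300,::-1],None,fx=4,fy=4,interpolation=cv2.INTER_CUBIC);cv2.imwrite("pics/m4.png",im)
E
```

```text
p [ 0.5487 -0.3367  0.1398] F [-0.1  0.   1.2] w 0.0851 ff 0.0 t 4.0 rot [-0.0003  0.0002 -0.0001] j [ 0.57  0.66 -0.18  1.62  0.14  0.88 -0.7 ]
.552,-.335,.066 d [0.18 0.01 3.69] rows 4 each [0.046 0.002 0.922]
```

View pics/m4.png

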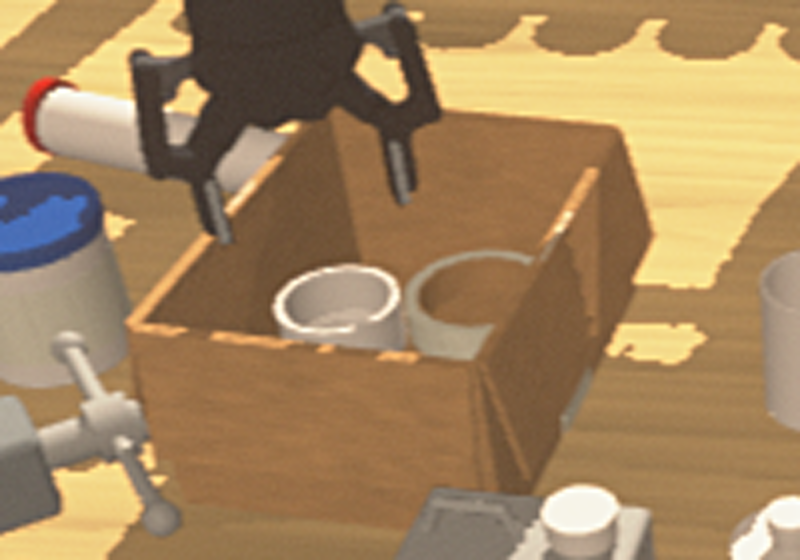

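The fingers straddle the carton pot (rim at 338,300 in the crop), with room to the walls. I'll descend, grip and check.

apply_moves(
  targets=[
    {"dp": [0.15,0,0.7],"rotation": [0,0,0]},
    {"dp": [0.05,0,1],"rotation": [0,0,0]},
    {"dp": [0,0,1],"rotation": [0,0,0]},
    {"dp": [0,0,0.7],"rotation": [0,0,0]},
    {"dp": [0,0,0.3],"rotation": [0,0,0]},
    {"dp": [0,0,0],"rotation": [0,0,0]},
  ],
)

```text
clock: 4.65
ee_pos: [0.5531, -0.3345, 0.0668]
orientation: [[0.866, 0.5, -0.001], [0.5, -0.866, 0.0], [-0.0, -0.001, -1.0]]
force: [-0.3, 0.3, 0.7]
width: 0.0852
finger_force: 0.0
```

apply_moves(
  targets=[
    {"dp": [0,0,0],"rotation": [0,0,0]},
    {"dp": [0,0,0],"rotation": [0,0,0]},
    {"dp": [0,0,0],"rotation": [0,0,0]},
    {"dp": [0,0,0],"rotation": [0,0,0]},
    {"dp": [0,0,0],"rotation": [0,0,0]},
  ],
  hand=0,
)

```text
clock: 5.15
ee_pos: [0.5538, -0.3347, 0.0688]
orientation: [[0.866, 0.5, 0.002], [0.5, -0.866, -0.001], [0.001, 0.001, -1.0]]
force: [-1.4, 2.3, 8.7]
width: 0.0654
finger_force: 64.3
```

```bash
python3 plan.py .552,-.335,.066
python3 - <<'E'
from h import *
s=robot.snapshot("scene")
im=cv2.resize(s["frame"][120:260,100:300,::-1],None,fx=4,fy=4,interpolation=cv2.INTER_CUBIC);cv2.imwrite("pics/m5.png",im)
E
```

```text
p [ 0.5538 -0.3347  0.0688] F [-1.4  2.3  8.7] w 0.0654 ff 64.3 t 5.15 rot [ 0.0002 -0.0002  0.    ] j [ 0.56  0.75 -0.16  1.65  0.16  0.75 -0.73]
.552,-.335,.066 d [-0.09 -0.03  0.14] rows 1 each [-0.086 -0.034  0.14 ]
```

View pics/m5.png

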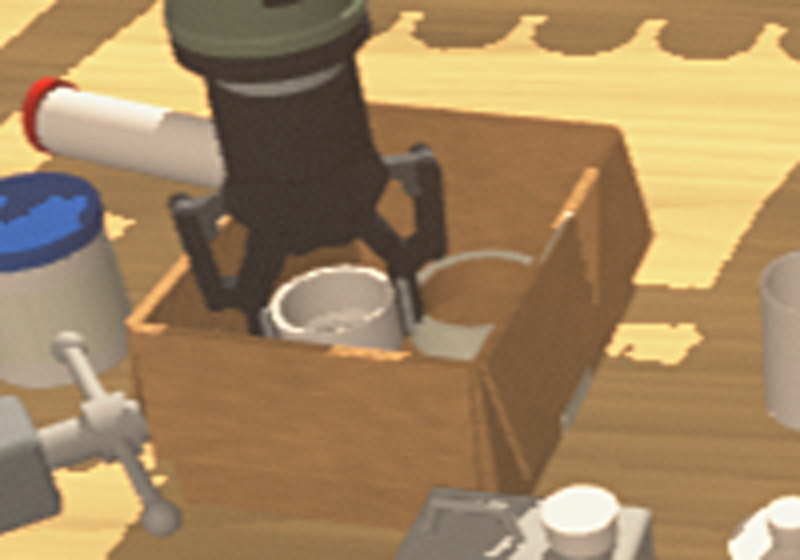

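Gripped at 65.4 mm width. Now I lift it and carry it over.

apply_moves(
  targets=[
    {"dp": [0,0,-0.5],"rotation": [0,0,0]},
    {"dp": [0,0,-1],"rotation": [0,0,0]},
    {"dp": [0,0,-1],"rotation": [0,0,0]},
    {"dp": [0,0,-1],"rotation": [0,0,0]},
    {"dp": [0,0,-1],"rotation": [0,0,0]},
    {"dp": [0,0,-1],"rotation": [0,0,0]},
    {"dp": [0,0,-1],"rotation": [0,0,0]},
    {"dp": [0,0,-1],"rotation": [0,0,0]},
    {"dp": [0,0,-0.5],"rotation": [0,0,0]},
    {"dp": [0,0,0],"rotation": [0,0,0]},
  ],
)

```text
clock: 6.2
ee_pos: [0.5537, -0.335, 0.2291]
orientation: [[0.866, 0.5, 0.002], [0.5, -0.866, -0.001], [0.001, 0.002, -1.0]]
force: [-0.5, 0.1, -1.0]
width: 0.0652
finger_force: 66.2
```

```bash
python3 plan.py .459,.321,.205
```

```text
p [ 0.5537 -0.335   0.2291] F [-0.5  0.1 -1. ] w 0.0652 ff 66.2 t 6.2 rot [ 0.0004 -0.0002 -0.    ] j [ 0.57  0.56 -0.19  1.54  0.11  1.05 -0.69]
.459,.321,.205 d [ 12.3  -30.77   1.21] rows 31 each [ 0.397 -0.993  0.039]
```

apply_moves(
  targets=[
    {"dp": [0.2,-0.5,0],"rotation": [0,0,0]},
    {"dp": [0.4,-1,0],"rotation": [0,0,0]},
    {"dp": [0.4,-1,0],"rotation": [0,0,0]},
    {"dp": [0.4,-1,0],"rotation": [0,0,0]},
    {"dp": [0.4,-1,0],"rotation": [0,0,0]},
    {"dp": [0.4,-1,0],"rotation": [0,0,0]},
    {"dp": [0.4,-1,0],"rotation": [0,0,0]},
    {"dp": [0.4,-1,0],"rotation": [0,0,0]},
    {"dp": [0.4,-1,0],"rotation": [0,0,0]},
    {"dp": [0.4,-1,0],"rotation": [0,0,0]},
  ],
)

```text
clock: 7.2
ee_pos: [0.523, -0.1304, 0.2263]
orientation: [[0.866, 0.501, -0.002], [0.501, -0.866, 0.001], [-0.001, -0.001, -1.0]]
force: [0.3, -0.1, -0.3]
width: 0.065
finger_force: 66.2
```

apply_moves(
  targets=[
    {"dp": [0.4,-1,0],"rotation": [0,0,0]},
    {"dp": [0.4,-1,0],"rotation": [0,0,0]},
    {"dp": [0.4,-1,0],"rotation": [0,0,0]},
    {"dp": [0.4,-1,0],"rotation": [0,0,0]},
    {"dp": [0.4,-1,0],"rotation": [0,0,0]},
    {"dp": [0.4,-1,0],"rotation": [0,0,0]},
    {"dp": [0.4,-1,0],"rotation": [0,0,0]},
    {"dp": [0.4,-1,0],"rotation": [0,0,0]},
    {"dp": [0.4,-1,0],"rotation": [0,0,0]},
    {"dp": [0.4,-1,0],"rotation": [0,0,0]},
  ],
)

```text
clock: 8.2
ee_pos: [0.492, 0.0824, 0.2264]
orientation: [[0.866, 0.501, -0.002], [0.501, -0.866, -0.0], [-0.001, -0.001, -1.0]]
force: [1.0, 0.4, -0.8]
width: 0.0652
finger_force: 66.2
```

apply_moves(
  targets=[
    {"dp": [0.4,-1,0],"rotation": [0,0,0]},
    {"dp": [0.4,-1,0],"rotation": [0,0,0]},
    {"dp": [0.4,-1,0],"rotation": [0,0,0]},
    {"dp": [0.4,-1,0],"rotation": [0,0,0]},
    {"dp": [0.4,-1,0],"rotation": [0,0,0]},
    {"dp": [0.4,-1,0.1],"rotation": [0,0,0]},
    {"dp": [0.4,-1,0.3],"rotation": [0,0,0]},
    {"dp": [0.4,-1,0.3],"rotation": [0,0,0]},
    {"dp": [0.4,-1,0.3],"rotation": [0,0,0]},
    {"dp": [0.4,-0.9,0.2],"rotation": [0,0,0]},
  ],
)

```text
clock: 9.2
ee_pos: [0.4619, 0.2936, 0.2019]
orientation: [[0.865, 0.501, -0.002], [0.501, -0.865, -0.001], [-0.002, -0.0, -1.0]]
force: [0.2, -0.2, -0.3]
width: 0.0649
finger_force: 66.2
```

```bash
python3 plan.py .459,.321,.205
```

```text
p [0.4619 0.2936 0.2019] F [ 0.2 -0.2 -0.3] w 0.0649 ff 66.2 t 9.2 rot [-0.      0.0003  0.0002] j [-0.4   0.45 -0.37  1.82  0.2   0.9  -1.91]
.459,.321,.205 d [ 0.56 -1.26 -0.15] rows 2 each [ 0.28  -0.63  -0.077]
```

apply_moves(
  targets=[
    {"dp": [0.3,-0.63,0],"rotation": [0,0,0]},
    {"dp": [0.3,-0.63,0],"rotation": [0,0,0]},
    {"dp": [0,0,0],"rotation": [0,0,0]},
    {"dp": [0,0,0],"rotation": [0,0,0]},
  ],
)

```text
clock: 9.6
ee_pos: [0.4613, 0.3201, 0.2032]
orientation: [[0.866, 0.5, -0.0], [0.5, -0.866, -0.0], [-0.0, 0.0, -1.0]]
force: [0.6, -0.0, -0.0]
width: 0.0653
finger_force: 66.3
```

```bash
python3 plan.py .459,.321,.205
python3 - <<'E'
from h import *
t=robot.snapshot("scene");p=robot.observe()["ee_pos"];z0=p[2]-.0648
f=fit(t,p[:2],POT(z0)[:2]);print("held",np.round(f,4))
A=patch(t,f[1:],POT(z0)[:2],f=5,h=40)
B=patch(t,(.459,.321),[(.033,.104),(.0275,z0+.07),(.018,z0)],f=5,h=40)
cv2.imwrite("pics/m6.png",np.hstack([A,B]))
E
```

```text
p [0.4613 0.3201 0.2032] F [ 0.6 -0.  -0. ] w 0.0653 ff 66.3 t 9.6 rot [0.0001 0.     0.    ] j [-0.45  0.47 -0.37  1.79  0.21  0.92 -1.95]
.459,.321,.205 d [-0.08 -0.1  -0.09] rows 1 each [-0.076 -0.099 -0.089]
held [46.6699  0.4625  0.3217]
```

View pics/m6.png

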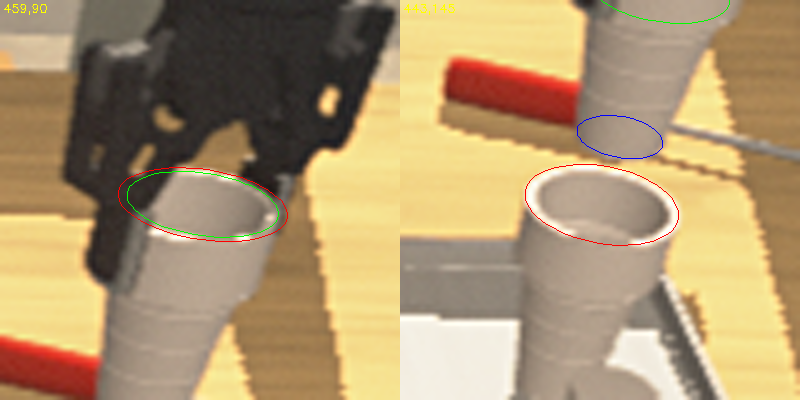

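The held pot's foot sits centred over the base mouth: foot (620,140), rim (602,205) in the crop. I'll lower it while watching the force.

apply_moves(
  targets=[
    {"dp": [-0.08,-0.1,0.5],"rotation": [0,0,0]},
    {"dp": [0,0,1],"rotation": [0,0,0]},
    {"dp": [0,0,1],"rotation": [0,0,0]},
    {"dp": [0,0,0.8],"rotation": [0,0,0]},
    {"dp": [0,0,0.5],"rotation": [0,0,0]},
    {"dp": [0,0,0.4],"rotation": [0,0,0]},
    {"dp": [0,0,0],"rotation": [0,0,0]},
  ],
)

```text
clock: 10.35
ee_pos: [0.4587, 0.321, 0.1185]
orientation: [[0.866, 0.5, -0.001], [0.5, -0.866, -0.001], [-0.001, 0.0, -1.0]]
force: [-0.3, -0.1, 0.8]
width: 0.065
finger_force: 66.2
```

apply_moves(
  targets=[
    {"dp": [0,0,0.25],"rotation": [0,0,0]},
    {"dp": [0,0,0.25],"rotation": [0,0,0]},
    {"dp": [0,0,0],"rotation": [0,0,0]},
  ],
)

```text
clock: 10.65
ee_pos: [0.4588, 0.3212, 0.109]
orientation: [[0.866, 0.5, -0.0], [0.5, -0.866, -0.0], [-0.0, 0.0, -1.0]]
force: [0.4, -0.6, 0.3]
width: 0.0654
finger_force: 66.2
```

```bash
python3 plan.py .459,.321,.099
```

```text
p [0.4588 0.3212 0.109 ] F [ 0.4 -0.6  0.3] w 0.0654 ff 66.2 t 10.65 rot [0. 0. 0.] j [-0.48  0.6  -0.33  1.86  0.28  0.73 -2.01]
.459,.321,.099 d [0.   0.01 0.5 ] rows 1 each [0.002 0.015 0.498]
```

apply_moves(
  targets=[
    {"dp": [0,0,0.2],"rotation": [0,0,0]},
    {"dp": [0,0,0.2],"rotation": [0,0,0]},
    {"dp": [0,0,0.05],"rotation": [0,0,0]},
    {"dp": [0,0,0],"rotation": [0,0,0]},
  ],
)

```text
clock: 11.05
ee_pos: [0.4589, 0.3213, 0.1001]
orientation: [[0.866, 0.5, -0.0], [0.5, -0.866, -0.0], [-0.0, 0.0, -1.0]]
force: [0.2, 0.2, -0.1]
width: 0.0649
finger_force: 66.2
```

apply_moves(
  targets=[
    {"dp": [0,0,0],"rotation": [0,0,0]},
    {"dp": [0,0,0],"rotation": [0,0,0]},
    {"dp": [0,0,0],"rotation": [0,0,0]},
    {"dp": [0,0,0],"rotation": [0,0,0]},
    {"dp": [0,0,0],"rotation": [0,0,0]},
  ],
  hand=1,
)

```text
clock: 11.55
ee_pos: [0.459, 0.3214, 0.1004]
orientation: [[0.866, 0.5, 0.0], [0.5, -0.866, 0.0], [0.0, -0.0, -1.0]]
force: [0.0, 0.3, -0.0]
width: 0.0851
finger_force: 0.0
```

apply_moves(
  targets=[
    {"dp": [0,0,-0.5],"rotation": [0,0,0]},
    {"dp": [0,0,-1],"rotation": [0,0,0]},
    {"dp": [0,0,-1],"rotation": [0,0,0]},
    {"dp": [0,0,-1],"rotation": [0,0,0]},
  ],
)

```text
clock: 11.95
ee_pos: [0.4589, 0.3214, 0.1718]
orientation: [[0.866, 0.5, 0.0], [0.5, -0.866, 0.0], [0.0, -0.0, -1.0]]
force: [0.2, 0.4, -0.3]
width: 0.0852
finger_force: 0.0
```

```bash
python3 - <<'E'
from h import *
t=robot.snapshot("scene")
for z in (.028,.031,.034,.037,.040): print(z,np.round(fit(t,(.459,.321),POT(z)[:2],R=.005),4))
E
python3 plan.py .436,.0816,.17 .436,.0816,.062
```

```text
0.028 [68.3846  0.454   0.3205]
0.031 [77.9356  0.4565  0.3215]
0.034 [77.3808  0.4615  0.32  ]
0.037 [71.8742  0.4635  0.316 ]
0.04 [52.2355  0.464   0.317 ]
p [0.4599 0.3223 0.1748] F [0.7 0.7 4.5] w 0.0856 ff 0.0 t 12.0 rot [-0.0001 -0.0006  0.    ] j [-0.46  0.51 -0.36  1.82  0.23  0.86 -1.97]
.436,.0816,.17 d [-7.05  9.82  0.24] rows 10 each [-0.705  0.982  0.024]
.436,.0816,.062 d [0.  0.  5.4] rows 6 each [0.  0.  0.9]
```

It dropped home (fit peaks at origin z ≈ .032–.034). Next is p2.

apply_moves(
  targets=[
    {"dp": [-0.35,0.5,0],"rotation": [0,0,0]},
    {"dp": [-0.7,1,0],"rotation": [0,0,0]},
    {"dp": [-0.7,1,0],"rotation": [0,0,0]},
    {"dp": [-0.7,1,0],"rotation": [0,0,0]},
    {"dp": [-0.7,1,0],"rotation": [0,0,0]},
    {"dp": [-0.7,1,0],"rotation": [0,0,0]},
    {"dp": [-0.7,1,0],"rotation": [0,0,0]},
    {"dp": [-0.7,1,0],"rotation": [0,0,0]},
    {"dp": [-0.7,1,0],"rotation": [0,0,0]},
    {"dp": [-0.7,1,0],"rotation": [0,0,0]},
  ],
)

```text
clock: 13.0
ee_pos: [0.4379, 0.0885, 0.1701]
orientation: [[0.866, 0.5, -0.001], [0.5, -0.866, -0.0], [-0.001, 0.0, -1.0]]
force: [-0.2, -0.2, -0.2]
width: 0.085
finger_force: 0.0
```

apply_moves(
  targets=[
    {"dp": [-0.35,0.3,0],"rotation": [0,0,0]},
    {"dp": [0,0,0],"rotation": [0,0,0]},
    {"dp": [0,0,1],"rotation": [0,0,0]},
    {"dp": [0,0,1],"rotation": [0,0,0]},
    {"dp": [0,0,0],"rotation": [0,0,0]},
  ],
)

```text
clock: 13.5
ee_pos: [0.4346, 0.0824, 0.1287]
orientation: [[0.865, 0.501, -0.003], [0.501, -0.865, -0.0], [-0.003, -0.001, -1.0]]
force: [-0.2, 0.5, 1.1]
width: 0.0853
finger_force: 0.0
```

```bash
python3 plan.py .436,.0816,.062
```

```text
p [0.4346 0.0824 0.1287] F [-0.2  0.5  1.1] w 0.0853 ff 0.0 t 13.5 rot [-0.0002  0.0004  0.0002] j [-0.06  0.42 -0.32  2.14  0.22  0.62 -1.59]
.436,.0816,.062 d [0.04 0.07 3.33] rows 4 each [0.01  0.018 0.833]
```

apply_moves(
  targets=[
    {"dp": [0.04,0.07,0.7],"rotation": [0,0,0]},
    {"dp": [0,0,1],"rotation": [0,0,0]},
    {"dp": [0,0,0.9],"rotation": [0,0,0]},
    {"dp": [0,0,0.4],"rotation": [0,0,0]},
    {"dp": [0,0,0.25],"rotation": [0,0,0]},
    {"dp": [0,0,0],"rotation": [0,0,0]},
  ],
)

```text
clock: 14.1
ee_pos: [0.4372, 0.0811, 0.0655]
orientation: [[0.866, 0.5, -0.0], [0.5, -0.866, 0.0], [-0.0, -0.0, -1.0]]
force: [-0.3, 0.4, 0.7]
width: 0.0852
finger_force: 0.0
```

apply_moves(
  targets=[
    {"dp": [0,0,0],"rotation": [0,0,0]},
    {"dp": [0,0,0],"rotation": [0,0,0]},
    {"dp": [0,0,0],"rotation": [0,0,0]},
    {"dp": [0,0,0],"rotation": [0,0,0]},
    {"dp": [0,0,0],"rotation": [0,0,0]},
  ],
  hand=0,
)

```text
clock: 14.6
ee_pos: [0.4379, 0.0812, 0.0665]
orientation: [[0.866, 0.5, 0.002], [0.5, -0.866, 0.001], [0.002, 0.0, -1.0]]
force: [-3.2, 2.4, 18.0]
width: 0.0653
finger_force: 61.4
```

```bash
python3 plan.py .436,.0816,.235 .459,.321,.235
```

```text
p [0.4379 0.0812 0.0665] F [-3.2  2.4 18. ] w 0.0653 ff 61.4 t 14.6 rot [ 0.0001 -0.0003  0.    ] j [-0.11  0.54 -0.26  2.18  0.3   0.46 -1.66]
.436,.0816,.235 d [-0.07 -0.06 -8.42] rows 9 each [-0.008 -0.007 -0.936]
.459,.321,.235 d [ 6.98 -9.79  0.  ] rows 10 each [ 0.698 -0.979  0.   ]
```

apply_moves(
  targets=[
    {"dp": [0,0,-0.5],"rotation": [0,0,0]},
    {"dp": [0,0,-1],"rotation": [0,0,0]},
    {"dp": [0,0,-1],"rotation": [0,0,0]},
    {"dp": [0,0,-1],"rotation": [0,0,0]},
    {"dp": [0,0,-1],"rotation": [0,0,0]},
    {"dp": [0,0,-1],"rotation": [0,0,0]},
    {"dp": [0.35,-0.5,-1],"rotation": [0,0,0]},
    {"dp": [0.7,-1,-1],"rotation": [0,0,0]},
    {"dp": [0.7,-1,-0.5],"rotation": [0,0,0]},
    {"dp": [0.7,-1,0],"rotation": [0,0,0]},
  ],
)

```text
clock: 15.6
ee_pos: [0.445, 0.1669, 0.2277]
orientation: [[0.866, 0.5, 0.003], [0.5, -0.866, 0.001], [0.003, 0.001, -1.0]]
force: [-0.2, -0.3, -1.7]
width: 0.065
finger_force: 66.2
```

apply_moves(
  targets=[
    {"dp": [0.7,-1,0],"rotation": [0,0,0]},
    {"dp": [0.7,-1,0],"rotation": [0,0,0]},
    {"dp": [0.7,-1,0],"rotation": [0,0,0]},
    {"dp": [0.7,-1,0],"rotation": [0,0,0]},
    {"dp": [0.7,-1,0],"rotation": [0,0,0]},
    {"dp": [0.7,-0.8,0],"rotation": [0,0,0]},
    {"dp": [0.3,-0.5,0],"rotation": [0,0,0]},
    {"dp": [0,0,0],"rotation": [0,0,0]},
  ],
)

```text
clock: 16.4
ee_pos: [0.459, 0.3211, 0.2257]
orientation: [[0.865, 0.501, -0.0], [0.501, -0.865, 0.001], [0.0, -0.001, -1.0]]
force: [0.6, -0.8, 0.1]
width: 0.0651
finger_force: 66.2
```

```bash
python3 plan.py .459,.321,.225
```

```text
p [0.459  0.3211 0.2257] F [ 0.6 -0.8  0.1] w 0.0651 ff 66.2 t 16.4 rot [-0.0001 -0.      0.0003] j [-0.41  0.45 -0.41  1.76  0.21  0.97 -1.96]
.459,.321,.225 d [-0.    0.01  0.03] rows 1 each [-0.001  0.006  0.034]
```

apply_moves(
  targets=[
    {"dp": [0,0,0.5],"rotation": [0,0,0]},
    {"dp": [0,0,0.9],"rotation": [0,0,0]},
    {"dp": [0,0,0.9],"rotation": [0,0,0]},
    {"dp": [0,0,0.7],"rotation": [0,0,0]},
    {"dp": [0,0,0.5],"rotation": [0,0,0]},
    {"dp": [0,0,0.4],"rotation": [0,0,0]},
    {"dp": [0,0,0.2],"rotation": [0,0,0]},
    {"dp": [0,0,0],"rotation": [0,0,0]},
  ],
)

```text
clock: 17.2
ee_pos: [0.4594, 0.32, 0.1431]
orientation: [[0.866, 0.5, -0.0], [0.5, -0.866, -0.0], [-0.0, 0.0, -1.0]]
force: [0.1, 0.0, -0.9]
width: 0.065
finger_force: 66.2
```

```bash
python3 plan.py .459,.321,.132
```

```text
p [0.4594 0.32   0.1431] F [ 0.1  0.  -0.9] w 0.065 ff 66.2 t 17.2 rot [0. 0. 0.] j [-0.44  0.55 -0.38  1.84  0.28  0.8  -2.01]
.459,.321,.132 d [ 0.01 -0.06  0.55] rows 1 each [ 0.008 -0.055  0.554]
```

apply_moves(
  targets=[
    {"dp": [0,-0.04,0.2],"rotation": [0,0,0]},
    {"dp": [0,0,0.2],"rotation": [0,0,0]},
    {"dp": [0,0,0.12],"rotation": [0,0,0]},
    {"dp": [0,0,0],"rotation": [0,0,0]},
  ],
)

```text
clock: 17.6
ee_pos: [0.459, 0.3206, 0.1326]
orientation: [[0.866, 0.5, -0.0], [0.5, -0.866, -0.0], [-0.0, 0.0, -1.0]]
force: [0.3, -0.7, -0.2]
width: 0.065
finger_force: 66.2
```

apply_moves(
  targets=[
    {"dp": [0,0,0],"rotation": [0,0,0]},
    {"dp": [0,0,0],"rotation": [0,0,0]},
    {"dp": [0,0,0],"rotation": [0,0,0]},
    {"dp": [0,0,0],"rotation": [0,0,0]},
    {"dp": [0,0,0],"rotation": [0,0,0]},
  ],
  hand=1,
)

```text
clock: 18.1
ee_pos: [0.4591, 0.3207, 0.133]
orientation: [[0.866, 0.5, 0.0], [0.5, -0.866, 0.0], [0.0, -0.0, -1.0]]
force: [0.2, 0.4, 0.8]
width: 0.0853
finger_force: 0.0
```

apply_moves(
  targets=[
    {"dp": [0,0,-0.5],"rotation": [0,0,0]},
    {"dp": [0,0,-1],"rotation": [0,0,0]},
    {"dp": [0,0,-1],"rotation": [0,0,0]},
    {"dp": [0,0,-0.6],"rotation": [0,0,0]},
  ],
)

```text
clock: 18.5
ee_pos: [0.4594, 0.3211, 0.1969]
orientation: [[0.866, 0.5, 0.001], [0.5, -0.866, 0.001], [0.002, -0.0, -1.0]]
force: [-0.6, 0.9, -0.3]
width: 0.0851
finger_force: 0.0
```

```bash
python3 - <<'E'
from h import *
t=robot.snapshot("scene")
for z in (.058,.061,.064,.067,.070): print(z,np.round(fit(t,(.459,.321),POT(z)[:2],R=.005),4))
E
python3 plan.py .6567,.063,.18 .6567,.063,.064
```

```text
0.058 [64.9058  0.454   0.32  ]
0.061 [70.6897  0.457   0.3175]
0.064 [69.5862  0.4625  0.316 ]
0.067 [61.1059  0.464   0.3165]
0.07 [39.3623  0.464   0.316 ]
p [0.4599 0.3214 0.1981] F [0.7 0.8 2. ] w 0.0853 ff 0.0 t 18.55 rot [-0.0001 -0.0005 -0.    ] j [-0.42  0.48 -0.41  1.79  0.23  0.91 -1.98]
.6567,.063,.18 d [ 2.06 16.11  0.91] rows 17 each [0.121 0.948 0.053]
.6567,.063,.064 d [0.  0.  5.8] rows 6 each [0.    0.    0.967]
```

apply_moves(
  targets=[
    {"dp": [0.06,0.5,0],"rotation": [0,0,0]},
    {"dp": [0.12,1,0],"rotation": [0,0,0]},
    {"dp": [0.12,1,0],"rotation": [0,0,0]},
    {"dp": [0.12,1,0],"rotation": [0,0,0]},
    {"dp": [0.13,1,0],"rotation": [0,0,0]},
    {"dp": [0.13,1,0],"rotation": [0,0,0]},
    {"dp": [0.13,1,0],"rotation": [0,0,0]},
    {"dp": [0.13,1,0],"rotation": [0,0,0]},
    {"dp": [0.13,1,0],"rotation": [0,0,0]},
    {"dp": [0.13,1,0],"rotation": [0,0,0]},
  ],
)

```text
clock: 19.55
ee_pos: [0.5752, 0.1664, 0.1938]
orientation: [[0.866, 0.5, -0.001], [0.5, -0.866, -0.001], [-0.002, -0.0, -1.0]]
force: [-0.1, 0.4, -0.6]
width: 0.0853
finger_force: 0.0
```

apply_moves(
  targets=[
    {"dp": [0.13,1,0],"rotation": [0,0,0]},
    {"dp": [0.13,1,0],"rotation": [0,0,0]},
    {"dp": [0.13,1,0],"rotation": [0,0,0]},
    {"dp": [0.13,1,0],"rotation": [0,0,0]},
    {"dp": [0.13,1,0],"rotation": [0,0,0]},
    {"dp": [0.13,1,0],"rotation": [0,0,0]},
    {"dp": [0.1,0.6,0.2],"rotation": [0,0,0]},
    {"dp": [0,0,1],"rotation": [0,0,0]},
    {"dp": [0,0,1],"rotation": [0,0,0]},
    {"dp": [0,0,0],"rotation": [0,0,0]},
  ],
)

```text
clock: 20.55
ee_pos: [0.6544, 0.0621, 0.1476]
orientation: [[0.866, 0.5, -0.005], [0.5, -0.866, -0.001], [-0.005, -0.002, -1.0]]
force: [-0.6, 0.0, -0.9]
width: 0.0853
finger_force: 0.0
```

```bash
python3 plan.py .6567,.063,.065
```

```text
p [0.6544 0.0621 0.1476] F [-0.6  0.  -0.9] w 0.0853 ff 0.0 t 20.55 rot [-0.0003  0.0007  0.    ] j [ 0.03  0.68 -0.33  1.56  0.26  0.94 -1.43]
.6567,.063,.065 d [0.12 0.02 4.13] rows 5 each [0.024 0.004 0.826]
```

apply_moves(
  targets=[
    {"dp": [0.03,0.02,0.7],"rotation": [0,0,0]},
    {"dp": [0,0,1],"rotation": [0,0,0]},
    {"dp": [0,0,1],"rotation": [0,0,0]},
    {"dp": [0,0,0.8],"rotation": [0,0,0]},
    {"dp": [0,0,0.5],"rotation": [0,0,0]},
    {"dp": [0,0,0.1],"rotation": [0,0,0]},
    {"dp": [0,0,0],"rotation": [0,0,0]},
  ],
)

```text
clock: 21.25
ee_pos: [0.6571, 0.0627, 0.0691]
orientation: [[0.866, 0.5, 0.0], [0.5, -0.866, 0.0], [0.0, 0.0, -1.0]]
force: [0.1, -0.2, 0.1]
width: 0.0851
finger_force: 0.0
```

apply_moves(
  targets=[
    {"dp": [0,0,0],"rotation": [0,0,0]},
    {"dp": [0,0,0],"rotation": [0,0,0]},
    {"dp": [0,0,0],"rotation": [0,0,0]},
    {"dp": [0,0,0],"rotation": [0,0,0]},
    {"dp": [0,0,0],"rotation": [0,0,0]},
  ],
  hand=0,
)

```text
clock: 21.75
ee_pos: [0.6577, 0.0631, 0.0705]
orientation: [[0.866, 0.5, 0.002], [0.5, -0.866, 0.001], [0.002, 0.001, -1.0]]
force: [-2.3, 0.7, 10.3]
width: 0.0649
finger_force: 64.3
```

```bash
python3 plan.py .6567,.063,.255 .459,.321,.255
```

```text
p [0.6577 0.0631 0.0705] F [-2.3  0.7 10.3] w 0.0649 ff 64.3 t 21.75 rot [ 0.0001 -0.0004  0.    ] j [ 0.01  0.78 -0.31  1.6   0.3   0.8  -1.47]
.6567,.063,.255 d [-0.05 -0.02 -9.22] rows 10 each [-0.005 -0.002 -0.922]
.459,.321,.255 d [ -2.11 -16.11   0.  ] rows 17 each [-0.124 -0.948  0.   ]
```

apply_moves(
  targets=[
    {"dp": [0,0,-0.5],"rotation": [0,0,0]},
    {"dp": [0,0,-1],"rotation": [0,0,0]},
    {"dp": [0,0,-1],"rotation": [0,0,0]},
    {"dp": [0,0,-1],"rotation": [0,0,0]},
    {"dp": [0,0,-1],"rotation": [0,0,0]},
    {"dp": [-0.06,-0.5,-1],"rotation": [0,0,0]},
    {"dp": [-0.12,-1,-1],"rotation": [0,0,0]},
    {"dp": [-0.12,-1,-1],"rotation": [0,0,0]},
    {"dp": [-0.12,-1,-1],"rotation": [0,0,0]},
    {"dp": [-0.12,-1,-0.9],"rotation": [0,0,0]},
  ],
)

```text
clock: 22.75
ee_pos: [0.6014, 0.1365, 0.2588]
orientation: [[0.866, 0.501, 0.001], [0.501, -0.866, 0.0], [0.001, 0.0, -1.0]]
force: [-0.2, 0.2, -0.5]
width: 0.0649
finger_force: 66.1
```

apply_moves(
  targets=[
    {"dp": [-0.12,-1,0],"rotation": [0,0,0]},
    {"dp": [-0.13,-1,0],"rotation": [0,0,0]},
    {"dp": [-0.13,-1,0],"rotation": [0,0,0]},
    {"dp": [-0.13,-1,0],"rotation": [0,0,0]},
    {"dp": [-0.13,-1,0],"rotation": [0,0,0]},
    {"dp": [-0.13,-1,0],"rotation": [0,0,0]},
    {"dp": [-0.13,-1,0],"rotation": [0,0,0]},
    {"dp": [-0.13,-1,0],"rotation": [0,0,0]},
    {"dp": [-0.13,-1,0],"rotation": [0,0,0]},
    {"dp": [-0.13,-1,0],"rotation": [0,0,0]},
  ],
)

```text
clock: 23.75
ee_pos: [0.4788, 0.2964, 0.2578]
orientation: [[0.866, 0.501, 0.0], [0.501, -0.866, 0.0], [0.001, 0.0, -1.0]]
force: [0.4, 0.1, -0.7]
width: 0.0646
finger_force: 66.1
```

```bash
python3 plan.py .459,.321,.255
```

```text
p [0.4788 0.2964 0.2578] F [ 0.4  0.1 -0.7] w 0.0646 ff 66.1 t 23.75 rot [ 0.     -0.0001  0.0001] j [-0.34  0.42 -0.43  1.72  0.2   1.04 -1.89]
.459,.321,.255 d [-0.25 -1.56  0.14] rows 2 each [-0.123 -0.78   0.07 ]
```

Two rows to align, one pause, then down about 90 mm with the last part slow.

apply_moves(
  targets=[
    {"dp": [-0.12,-0.8,0],"rotation": [0,0,0]},
    {"dp": [-0.12,-0.65,0],"rotation": [0,0,0]},
    {"dp": [0,0,0],"rotation": [0,0,0]},
    {"dp": [0,0,0],"rotation": [0,0,0]},
  ],
)

```text
clock: 24.15
ee_pos: [0.4615, 0.318, 0.2572]
orientation: [[0.866, 0.5, 0.0], [0.5, -0.866, -0.0], [0.0, 0.0, -1.0]]
force: [-0.2, 0.7, -1.8]
width: 0.0647
finger_force: 66.1
```

```bash
python3 plan.py .459,.321,.166
python3 - <<'E'
from h import *
t=robot.snapshot("scene");z0=robot.observe()["ee_pos"][2]-.0705
B=patch(t,(.459,.321),[(.033,.164),(.0275,z0+.07),(.018,z0)],f=8,h=36)
cv2.imwrite("pics/m7.png",B)
E
```

```text
p [0.4615 0.318  0.2572] F [-0.2  0.7 -1.8] w 0.0647 ff 66.1 t 24.15 rot [ 0.0001 -0.      0.    ] j [-0.39  0.42 -0.44  1.73  0.2   1.04 -1.94]
.459,.321,.166 d [-0.03 -0.2   4.56] rows 5 each [-0.007 -0.039  0.912]
```

View pics/m7.png

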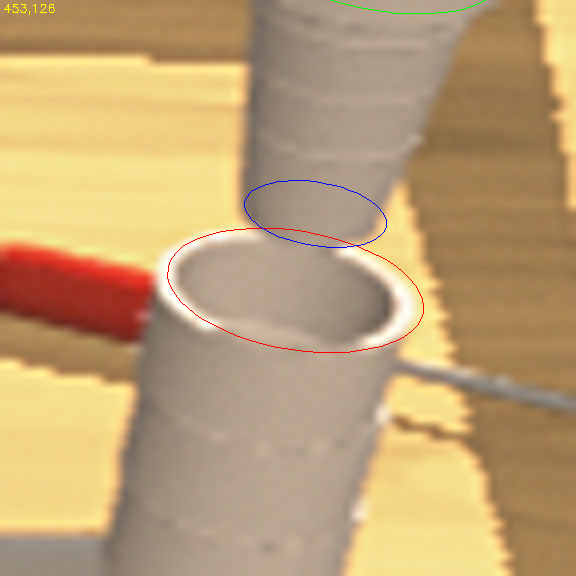

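The stack rim (287,283) and the held foot (309,211) are both about 1 px left of their model circles. The present xy is therefore aligned and I go straight down.

apply_moves(
  targets=[
    {"dp": [-0.03,-0.02,0.5],"rotation": [0,0,0]},
    {"dp": [0,0,0.9],"rotation": [0,0,0]},
    {"dp": [0,0,0.9],"rotation": [0,0,0]},
    {"dp": [0,0,0.7],"rotation": [0,0,0]},
    {"dp": [0,0,0.5],"rotation": [0,0,0]},
    {"dp": [0,0,0.3],"rotation": [0,0,0]},
    {"dp": [0,0,0.2],"rotation": [0,0,0]},
    {"dp": [0,0,0],"rotation": [0,0,0]},
  ],
)

```text
clock: 25.0
ee_pos: [0.4608, 0.3183, 0.1768]
orientation: [[0.866, 0.5, -0.0], [0.5, -0.866, -0.0], [-0.0, -0.0, -1.0]]
force: [-0.5, 0.5, -0.1]
width: 0.0648
finger_force: 66.1
```

```bash
python3 plan.py .460,.3185,.166
```

```text
p [0.4608 0.3183 0.1768] F [-0.5  0.5 -0.1] w 0.0648 ff 66.1 t 25.0 rot [-0.  0.  0.] j [-0.41  0.51 -0.42  1.81  0.26  0.87 -1.99]
.460,.3185,.166 d [-0.03 -0.03  0.54] rows 1 each [-0.026 -0.03   0.538]
```

apply_moves(
  targets=[
    {"dp": [-0.02,-0.02,0.2],"rotation": [0,0,0]},
    {"dp": [0,0,0.2],"rotation": [0,0,0]},
    {"dp": [0,0,0.12],"rotation": [0,0,0]},
    {"dp": [0,0,0],"rotation": [0,0,0]},
  ],
)

```text
clock: 25.4
ee_pos: [0.4601, 0.3183, 0.1662]
orientation: [[0.866, 0.5, -0.0], [0.5, -0.866, -0.0], [-0.0, 0.0, -1.0]]
force: [-0.9, 0.9, 0.6]
width: 0.0647
finger_force: 66.1
```

apply_moves(
  targets=[
    {"dp": [0,0,0],"rotation": [0,0,0]},
    {"dp": [0,0,0],"rotation": [0,0,0]},
    {"dp": [0,0,0],"rotation": [0,0,0]},
    {"dp": [0,0,0],"rotation": [0,0,0]},
    {"dp": [0,0,0],"rotation": [0,0,0]},
  ],
  hand=1,
)

```text
clock: 25.9
ee_pos: [0.4602, 0.3184, 0.1666]
orientation: [[0.866, 0.5, 0.0], [0.5, -0.866, 0.0], [0.0, -0.0, -1.0]]
force: [-0.0, -0.6, 0.8]
width: 0.085
finger_force: 0.0
```

apply_moves(
  targets=[
    {"dp": [0,0,-0.5],"rotation": [0,0,0]},
    {"dp": [0,0,-1],"rotation": [0,0,0]},
    {"dp": [0,0,-1],"rotation": [0,0,0]},
    {"dp": [0,0,-0.6],"rotation": [0,0,0]},
  ],
)

```text
clock: 26.3
ee_pos: [0.4605, 0.3187, 0.2306]
orientation: [[0.866, 0.5, 0.001], [0.5, -0.866, 0.001], [0.002, -0.0, -1.0]]
force: [0.0, -0.9, -0.6]
width: 0.085
finger_force: 0.0
```

```bash
python3 - <<'E'
from h import *
t=robot.snapshot("scene")
for z in (.088,.091,.094,.097,.100): print(z,np.round(fit(t,(.459,.319),POT(z)[:2],R=.006),4))
im=cv2.resize(t["frame"][90:270,400:540,::-1],None,fx=3.3,fy=3.3,interpolation=cv2.INTER_CUBIC);cv2.imwrite("pics/m8.png",im)
s=robot.snapshot("top")
print(np.round(fit(s,(.6261,-.078),LID[:1]),4))
E
python3 plan.py .627,-.078,.1 .627,-.078,.015
```

```text
0.088 [68.4493  0.4545  0.321 ]
0.091 [72.4406  0.456   0.319 ]
0.094 [73.0952  0.4615  0.317 ]
0.097 [61.3172  0.4645  0.3175]
0.1 [44.6049  0.465   0.3145]
[16.1106  0.6266 -0.0785]
p [0.4608 0.3188 0.2303] F [ 0.1  0.8 -0.7] w 0.0852 ff 0.0 t 26.4 rot [-0.     -0.0004 -0.    ] j [-0.39  0.45 -0.43  1.76  0.22  0.98 -1.96]
.627,-.078,.1 d [-2.72 21.34  6.52] rows 22 each [-0.124  0.97   0.296]
.627,-.078,.015 d [0.   0.   4.25] rows 5 each [0.   0.   0.85]
```

View pics/m8.png

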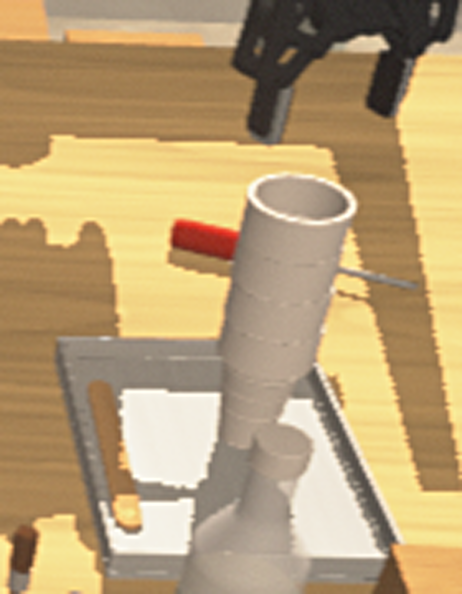

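The stack of four stands straight, rim top at (300,200) in the crop. Now the lid.

apply_moves(
  targets=[
    {"dp": [-0.06,0.5,0],"rotation": [0,0,0]},
    {"dp": [-0.12,1,0],"rotation": [0,0,0]},
    {"dp": [-0.12,1,0],"rotation": [0,0,0]},
    {"dp": [-0.12,1,0],"rotation": [0,0,0]},
    {"dp": [-0.12,1,0],"rotation": [0,0,0]},
    {"dp": [-0.13,1,0],"rotation": [0,0,0]},
    {"dp": [-0.13,1,0],"rotation": [0,0,0]},
    {"dp": [-0.13,1,0],"rotation": [0,0,0]},
    {"dp": [-0.13,1,0],"rotation": [0,0,0]},
    {"dp": [-0.13,1,0],"rotation": [0,0,0]},
  ],
  hand=0.6,
)

```text
clock: 27.4
ee_pos: [0.5346, 0.1401, 0.2275]
orientation: [[0.866, 0.5, -0.001], [0.5, -0.866, -0.001], [-0.002, -0.0, -1.0]]
force: [0.3, 0.2, 0.2]
width: 0.051
finger_force: 0.0
```

apply_moves(
  targets=[
    {"dp": [-0.13,1,0.2],"rotation": [0,0,0]},
    {"dp": [-0.13,1,0.4],"rotation": [0,0,0]},
    {"dp": [-0.13,1,0.5],"rotation": [0,0,0]},
    {"dp": [-0.13,1,0.5],"rotation": [0,0,0]},
    {"dp": [-0.13,1,0.5],"rotation": [0,0,0]},
    {"dp": [-0.13,1,0.5],"rotation": [0,0,0]},
    {"dp": [-0.13,1,0.5],"rotation": [0,0,0]},
    {"dp": [-0.13,1,0.5],"rotation": [0,0,0]},
    {"dp": [-0.13,1,0.5],"rotation": [0,0,0]},
    {"dp": [-0.13,1,0.5],"rotation": [0,0,0]},
  ],
)

```text
clock: 28.4
ee_pos: [0.6126, -0.0458, 0.1356]
orientation: [[0.866, 0.5, -0.0], [0.5, -0.866, -0.0], [-0.0, -0.0, -1.0]]
force: [0.6, 0.0, -0.2]
width: 0.0519
finger_force: 0.0
```

apply_moves(
  targets=[
    {"dp": [-0.13,1,0.5],"rotation": [0,0,0]},
    {"dp": [-0.12,0.8,0.5],"rotation": [0,0,0]},
    {"dp": [0,0,0.9],"rotation": [0,0,0]},
    {"dp": [0,0,0],"rotation": [0,0,0]},
    {"dp": [0,0,0],"rotation": [0,0,0]},
  ],
)

```text
clock: 28.9
ee_pos: [0.6258, -0.0777, 0.0984]
orientation: [[0.866, 0.5, -0.001], [0.5, -0.866, 0.0], [-0.0, -0.001, -1.0]]
force: [-0.0, -0.7, 0.1]
width: 0.051
finger_force: 0.0
```

```bash
python3 plan.py .627,-.0783,.0145
```

```text
p [ 0.6258 -0.0777  0.0984] F [-0.  -0.7  0.1] w 0.051 ff 0.0 t 28.9 rot [-0.0001  0.      0.0001] j [ 0.23  0.7  -0.31  1.68  0.27  0.81 -1.24]
.627,-.0783,.0145 d [0.04 0.06 4.2 ] rows 5 each [0.008 0.011 0.839]
```

apply_moves(
  targets=[
    {"dp": [0.03,0.05,0.7],"rotation": [0,0,0]},
    {"dp": [0,0,1],"rotation": [0,0,0]},
    {"dp": [0,0,1],"rotation": [0,0,0]},
    {"dp": [0,0,0.8],"rotation": [0,0,0]},
    {"dp": [0,0,0.4],"rotation": [0,0,0]},
    {"dp": [0,0,0.2],"rotation": [0,0,0]},
    {"dp": [0,0,0],"rotation": [0,0,0]},
  ],
)

```text
clock: 29.6
ee_pos: [0.6269, -0.0784, 0.0165]
orientation: [[0.866, 0.5, -0.0], [0.5, -0.866, 0.0], [-0.0, -0.0, -1.0]]
force: [-0.9, 0.6, 0.1]
width: 0.0508
finger_force: 0.0
```

```bash
python3 plan.py .627,-.0783,.0145
```

```text
p [ 0.6269 -0.0784  0.0165] F [-0.9  0.6  0.1] w 0.0508 ff 0.0 t 29.6 rot [-0.  0.  0.] j [ 0.21  0.82 -0.27  1.7   0.32  0.67 -1.28]
.627,-.0783,.0145 d [ 0.01 -0.    0.1 ] rows 1 each [ 0.007 -0.001  0.098]
```

apply_moves(
  targets=[
    {"dp": [0,0,0.07],"rotation": [0,0,0]},
    {"dp": [0,0,0],"rotation": [0,0,0]},
    {"dp": [0,0,0],"rotation": [0,0,0]},
    {"dp": [0,0,0],"rotation": [0,0,0]},
    {"dp": [0,0,0],"rotation": [0,0,0]},
    {"dp": [0,0,0],"rotation": [0,0,0]},
  ],
  hand=0,
)

```text
clock: 30.2
ee_pos: [0.6272, -0.0786, 0.0159]
orientation: [[0.866, 0.5, 0.001], [0.5, -0.866, -0.0], [0.001, 0.001, -1.0]]
force: [-1.7, 0.2, 6.6]
width: 0.0238
finger_force: 58.7
```

apply_moves(
  targets=[
    {"dp": [0,0,-0.5],"rotation": [0,0,0]},
    {"dp": [0,0,-1],"rotation": [0,0,0]},
    {"dp": [0,0,-1],"rotation": [0,0,0]},
    {"dp": [0,0,-1],"rotation": [0,0,0]},
    {"dp": [0,0,-1],"rotation": [0,0,0]},
    {"dp": [0,0,-1],"rotation": [0,0,0]},
    {"dp": [0,0,-1],"rotation": [0,0,0]},
    {"dp": [0,0,-1],"rotation": [0,0,0]},
    {"dp": [0,0,-1],"rotation": [0,0,0]},
    {"dp": [0,0,-1],"rotation": [0,0,0]},
  ],
)

```text
clock: 31.2
ee_pos: [0.6266, -0.0785, 0.2068]
orientation: [[0.866, 0.5, 0.001], [0.5, -0.866, -0.0], [0.0, 0.0, -1.0]]
force: [-0.1, 0.7, -0.0]
width: 0.0242
finger_force: 58.9
```

```bash
python3 plan.py .460,.318,.24
```

```text
p [ 0.6266 -0.0785  0.2068] F [-0.1  0.7 -0. ] w 0.0242 ff 58.9 t 31.2 rot [ 0.0001 -0.0001  0.    ] j [ 0.26  0.57 -0.34  1.59  0.22  1.01 -1.19]
.460,.318,.24 d [  2.7  -21.33  -1.66] rows 22 each [ 0.123 -0.97  -0.075]
```

apply_moves(
  targets=[
    {"dp": [0.06,-0.5,-0.4],"rotation": [0,0,0]},
    {"dp": [0.12,-1,-0.5],"rotation": [0,0,0]},
    {"dp": [0.12,-1,-0.5],"rotation": [0,0,0]},
    {"dp": [0.12,-1,-0.3],"rotation": [0,0,0]},
    {"dp": [0.12,-1,0],"rotation": [0,0,0]},
    {"dp": [0.13,-1,0],"rotation": [0,0,0]},
    {"dp": [0.13,-1,0],"rotation": [0,0,0]},
    {"dp": [0.13,-1,0],"rotation": [0,0,0]},
    {"dp": [0.13,-1,0],"rotation": [0,0,0]},
    {"dp": [0.13,-1,0],"rotation": [0,0,0]},
  ],
)

```text
clock: 32.2
ee_pos: [0.5507, 0.1004, 0.2392]
orientation: [[0.865, 0.502, -0.001], [0.502, -0.865, 0.0], [-0.0, -0.0, -1.0]]
force: [0.3, 0.2, 0.1]
width: 0.0236
finger_force: 58.9
```

apply_moves(
  targets=[
    {"dp": [0.13,-1,0],"rotation": [0,0,0]},
    {"dp": [0.13,-1,0],"rotation": [0,0,0]},
    {"dp": [0.13,-1,0],"rotation": [0,0,0]},
    {"dp": [0.13,-1,0],"rotation": [0,0,0]},
    {"dp": [0.13,-1,0],"rotation": [0,0,0]},
    {"dp": [0.13,-1,0],"rotation": [0,0,0]},
    {"dp": [0.13,-1,0],"rotation": [0,0,0]},
    {"dp": [0.13,-1,0],"rotation": [0,0,0]},
    {"dp": [0.13,-1,0],"rotation": [0,0,0]},
    {"dp": [0.13,-1,0],"rotation": [0,0,0]},
  ],
)

```text
clock: 33.2
ee_pos: [0.4727, 0.2859, 0.2392]
orientation: [[0.865, 0.502, -0.001], [0.502, -0.865, -0.0], [-0.001, -0.0, -1.0]]
force: [0.4, 0.1, -0.3]
width: 0.0231
finger_force: 58.9
```

apply_moves(
  targets=[
    {"dp": [0.12,-1,0],"rotation": [0,0,0]},
    {"dp": [0.1,-0.8,0],"rotation": [0,0,0]},
    {"dp": [0,0,0],"rotation": [0,0,0]},
    {"dp": [0,0,0],"rotation": [0,0,0]},
    {"dp": [0,0,0],"rotation": [0,0,0]},
  ],
)

```text
clock: 33.7
ee_pos: [0.4608, 0.3168, 0.2391]
orientation: [[0.866, 0.499, -0.0], [0.499, -0.866, -0.001], [-0.0, 0.0, -1.0]]
force: [0.2, -0.8, 0.1]
width: 0.0236
finger_force: 58.9
```

```bash
python3 plan.py .460,.318,.202
python3 - <<'E'
from h import *
t=robot.snapshot("scene");p=robot.observe()["ee_pos"];z=p[2]-.0159
B=patch(t,p,[(.033,.194),(.033,z+.012),(.0265,z)],f=8,h=36)
cv2.imwrite("pics/m9.png",B)
E
```

```text
p [0.4608 0.3168 0.2391] F [ 0.2 -0.8  0.1] w 0.0236 ff 58.9 t 33.7 rot [ 0.0001  0.     -0.0001] j [-0.37  0.44 -0.46  1.75  0.22  1.   -1.96]
.460,.318,.202 d [-0.01 -0.07  1.85] rows 2 each [-0.003 -0.035  0.926]
```

View pics/m9.png

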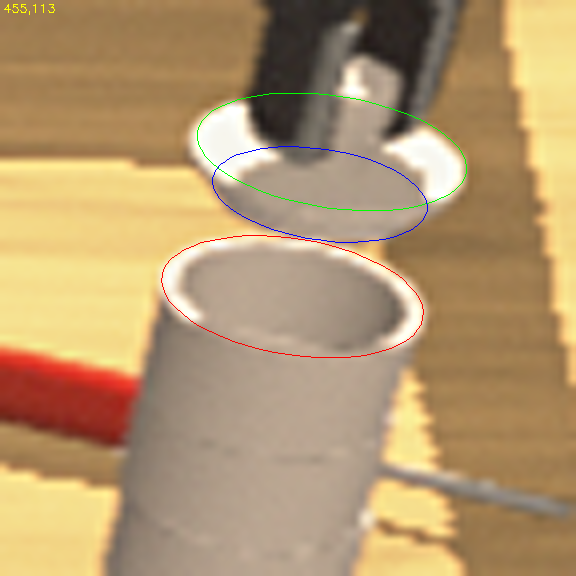

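The lid's outline (189–466) is about 0.6 px left of its model and the stack rim matches. I'll shift about 1 mm and lower.

apply_moves(
  targets=[
    {"dp": [0.03,-0.05,0.3],"rotation": [0,0,0]},
    {"dp": [0,0,0.5],"rotation": [0,0,0]},
    {"dp": [0,0,0.4],"rotation": [0,0,0]},
    {"dp": [0,0,0.25],"rotation": [0,0,0]},
    {"dp": [0,0,0.15],"rotation": [0,0,0]},
    {"dp": [0,0,0.1],"rotation": [0,0,0]},
    {"dp": [0,0,0],"rotation": [0,0,0]},
  ],
)

```text
clock: 34.45
ee_pos: [0.4607, 0.3187, 0.205]
orientation: [[0.866, 0.5, -0.0], [0.5, -0.866, -0.0], [-0.0, -0.0, -1.0]]
force: [0.5, -0.8, 0.1]
width: 0.0237
finger_force: 58.9
```

```bash
python3 plan.py .461,.318,.202
```

```text
p [0.4607 0.3187 0.205 ] F [ 0.5 -0.8  0.1] w 0.0237 ff 58.9 t 34.45 rot [-0.  0.  0.] j [-0.39  0.48 -0.45  1.78  0.25  0.93 -1.98]
.461,.318,.202 d [-0.    0.04  0.15] rows 1 each [-0.004  0.037  0.148]
```

apply_moves(
  targets=[
    {"dp": [0,0,0.1],"rotation": [0,0,0]},
    {"dp": [0,0,0],"rotation": [0,0,0]},
  ],
)

```text
clock: 34.65
ee_pos: [0.4607, 0.3187, 0.2031]
orientation: [[0.866, 0.5, 0.0], [0.5, -0.866, 0.0], [0.0, 0.0, -1.0]]
force: [0.5, 0.6, -1.2]
width: 0.0236
finger_force: 58.9
```

apply_moves(
  targets=[
    {"dp": [0,0,0],"rotation": [0,0,0]},
    {"dp": [0,0,0],"rotation": [0,0,0]},
    {"dp": [0,0,0],"rotation": [0,0,0]},
    {"dp": [0,0,0],"rotation": [0,0,0]},
    {"dp": [0,0,0],"rotation": [0,0,0]},
  ],
  hand=0.6,
)

```text
clock: 35.15
ee_pos: [0.4608, 0.3187, 0.2032]
orientation: [[0.866, 0.5, 0.0], [0.5, -0.866, 0.0], [0.0, 0.0, -1.0]]
force: [0.1, -0.2, 0.9]
width: 0.0512
finger_force: 0.0
```

apply_moves(
  targets=[
    {"dp": [0,0,-0.4],"rotation": [0,0,0]},
    {"dp": [0,0,-0.8],"rotation": [0,0,0]},
    {"dp": [0,0,-1],"rotation": [0,0,0]},
    {"dp": [0,0,-1],"rotation": [0,0,0]},
    {"dp": [0,0,-1],"rotation": [0,0,0]},
    {"dp": [0,0,0],"rotation": [0,0,0]},
    {"dp": [0,0,0],"rotation": [0,0,0]},
  ],
)

```text
clock: 35.85
ee_pos: [0.4608, 0.3187, 0.2875]
orientation: [[0.866, 0.5, 0.001], [0.5, -0.866, 0.0], [0.001, 0.0, -1.0]]
force: [0.1, -0.2, 0.1]
width: 0.0511
finger_force: 0.0
```

```bash
python3 plan.py
python3 - <<'E'
from h import *
t=robot.snapshot("scene")
for z in (.18,.183,.186,.189,.192): print(z,np.round(fit(t,(.461,.318),[(.033,z+.012)],R=.006),4))
a=cv2.resize(t["frame"][90:270,400:540,::-1],None,fx=2.6,fy=2.6,interpolation=cv2.INTER_CUBIC)
b=cv2.resize(t["frame"][100:330,130:430,::-1],(430,330))
b=cv2.copyMakeBorder(b,0,a.shape[0]-330,0,0,cv2.BORDER_CONSTANT)
cv2.imwrite("pics/m10.png",np.hstack([a,b]))
E
```

```text
p [0.4608 0.3187 0.2875] F [ 0.1 -0.2  0.1] w 0.0511 ff 0.0 t 35.85 rot [ 0.     -0.0001 -0.    ] j [-0.36  0.39 -0.47  1.69  0.19  1.11 -1.94]
0.18 [28.4208  0.455   0.321 ]
0.183 [33.4168  0.4575  0.3185]
0.186 [33.9689  0.463   0.317 ]
0.189 [31.0848  0.467   0.3155]
0.192 [15.0181  0.467   0.312 ]
```

View pics/m10.png

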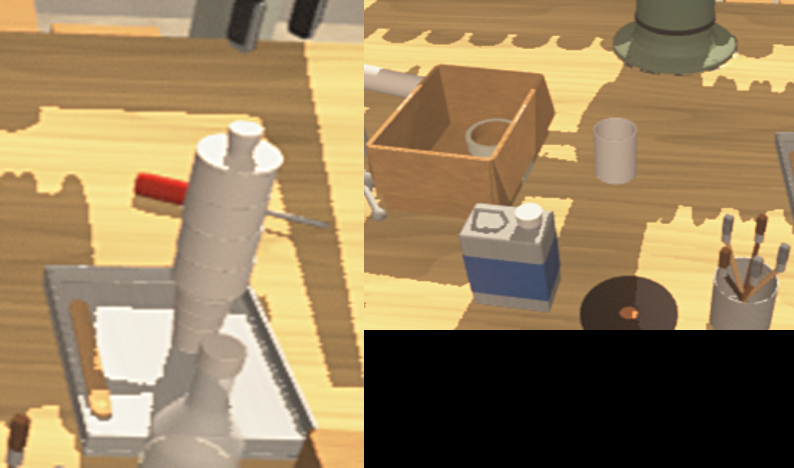

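The picture shows the straight stack with the lid seated at (240,155). The jar, tape, stick and cans are where they were, and the gripper is clear, so I hand it in.

```bash
python3 -c "
from workcell import robot
print(robot.finish_job())"
```

```text
the job is handed in; nothing more can be done
None
```

The job is handed in at about 36 s: all three loose pots are nested in the tray pot as one straight stack with the lid on top, the gripper is clear, and the other items visible in the last picture are where they were; no verdict came back.

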